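# Load the brass ring die under the press's slotted plate

## Task

Take the brass die out of the wooden rack and slide it, standing upright, sideways into the slot of the press's steel plate so that its flange goes in under the plate, until the flange rests against the black stop pin underneath; then let go. Nobody noted where the stop pin was left, and it is held by friction only, so go in gently, feel for it and do not shift it. Leave the other dies, the glass jar and the bezel pusher where they are.

Things in the scene. Friction and masses are not known exactly. Their poses are not given: they have to be found in the camera images.
- die_brass: The brass ring die (about 0.2 kg), a round barrel 26 mm in diameter standing on a round flange 44 mm in diameter and 6 mm thick; 66 mm tall in all. Origin at the centre of the flange's underside, z up along the barrel. It starts in one of the three bays of the rack.
- press: Black cast hand press, fixed. Origin on the bench below the middle of the slotted plate; x is the way the die slides in, z up. Flat bed, top 30 mm above the origin, x -120 to 240 mm, |y| to 65 mm; a free ledge in front of the plate (x < -46 mm). Behind the plate a stop housing (x 61 to 91 mm, 76 mm high), then column, head and spoked wheel (x above 110 mm, up to 320 mm high; wheel on the -y side).
- slot_mouth (a point): Middle of the open mouth of the slot in the plate, at the bed's top surface (press x = -46 mm, z = 30 mm). The plate reaches from here to x = +57 mm, |y| to 60 mm; underside 8.5 mm and top 16.5 mm above the bed, leaving a gap 8.5 mm high, 51 mm wide for the flange. The slot is 29 mm wide along x, flared to about 40 mm here.
- slot_end (a point): Closed end of the slot, at the bed's top surface (press x = +45 mm, z = 30 mm). Under the plate a black stop pin, barely seen (16 mm wide, on the slot's middle line, pointing to the mouth) stops the flange's leading edge when the die's axis is 27 to 45 mm short of this point: different each time, not measured. The pin is held by friction only: a push of about 14 N or more shifts it.
- rack: Slotted wooden rack, fixed, 262 by 75 mm. Origin at the centre of its underside; three bays in a row along its x axis at x = -80, 0 and +80 mm. The bays' floor is 12 mm above the origin, the blocks between the bays and the rail behind rise to 26 mm; a die is lifted straight up out of its bay.
- die_steel_a: Steel die of the same size as the brass one, in another bay of the rack; stays there. Origin at the centre of its underside.
- die_steel_b: Steel die of the same size as the brass one, in another bay of the rack; stays there. Origin at the centre of its underside.
- jar: Glass parts jar with a steel cap, 60 mm in diameter, 85 mm tall, standing on the bench; stays there. Origin at the centre of its underside.
- pusher: Bezel pusher lying on the bench: dark wooden handle 45 by 26 by 24 mm with a brass shank, 92 mm long in all; stays there. Origin on the bench below the handle.

How it is judged:
By the outcome, as a careful person would: the job done as asked, in the order asked, and still so for the second after the job is handed in, with the robot touching nothing.
It also fails if it takes over 51 s, if anything falls off the work surface, if the arm or the gripper's body presses on something with over 40 N, if the wrist force passes 120 N, or if a joint passes its speed limit or range.

## Robot

A 6-joint arm with a two-finger parallel gripper is mounted at the origin on the work surface. World frame = base frame: x ahead of the robot, y to its left, z up, the work surface at z = 0. Lengths are in m, angles in rad, forces in N, time in s.
With the tool pointing down it reaches from about 0.275 to 0.75 m from the base axis. Payload 10.2 kg.
Tool frame: the origin (TCP) lies midway between the tips of the shut fingers; the grasp point (between the pads) lies r.grip_point_offset behind it (r.grip_point_offset is the distance from the TCP to the grasp point, in m); z points along the fingers, y is the direction in which the jaws open and shut (so a half turn about z gives the same grasp; the last joint's range is limited). The gripper opens to 88 mm and grips with 3 to 60 N. Pads are 18 mm wide; open, the fingers measure 123 mm over their backs; the gripper's body (75 mm by 187 mm) begins 45 mm behind the grasp point.
Start: joints at [0.895, 0.313, 1.498, -0, 1.331, -0.223], TCP at [0.23, 0.472, 0.239] pointing down, gripper open.
Joint ranges: [-2.94, 2.94], [-0.97, 2.17], [0.19, 2.56], [-1.23, 4.37], [0.02, 3.11], [-2.88, 2.88]. Speed limits (rad/s): [2.39, 2.39, 3.01, 3.14, 3.14, 3.14].

## Interface

Orientations are given as a unit quaternion [w, x, y, z].
In Python, from cell import r, vision, finder gives the robot as it stands.
- The arm moves only by the tool send_rows, never from a script. Its argument "motion" is one flat list of numbers, 5 for each row, row after row: the finger opening in cm, from 0 to 8.81, then the shift along the tool's x, y, z in cm, then the turn about the tool's z in rad. A call has 1 to 5 rows; each row is the pose to reach, as a shift and turn from the pose commanded when the call began, along the tool's axes at that moment; what a row does not reach only later rows make up. A row lasts 1/10 s, in which the tool goes at most 50 mm and 8.59 degrees, less where a joint would pass 70% of its speed; a pose out of reach is approached as far as the arm can. A call with a gripper value outside its range is refused whole. The fingers move at their own pace and stop on an object; "grip_force" is the grip in N (left out, the last holds). Time passes only in rows, so rows that repeat a pose let the fingers close. It gives the time, the measured TCP pose, the force and the opening at its end, in the units of the state.
- r.state(): the state, without advancing time (a new reading comes with each control period).
- vision.camera(name): name is "side" or "top"; returns the picture (384x512x3 uint8, blue, green, red); there is no depth.
- vision.calibration(name): a dict with "vertical_fov" (degrees; the focal length in pixels is half the picture's height over the tangent of half this angle, whatever the lens; pixels are square), "cx", "cy" (the principal point, pixels), "camera_from_world" (4x4, takes a point from world to camera coordinates). Camera axes: x right, y down, z forward; pixel columns grow to the right and rows downward; lengths in m; the calibration is good to about 2 mm. A picture is of the moment at which its call begins. calibration takes no time and is no camera call.
- r.close_job(): hands the job in, once; it reports no verdict.
Trained networks look in the newest picture that a camera, given by its name, has taken for a name from the list of things; names that differ only in an ending like _2 or _b are one class to them, and where a whole thing is asked for, a point or a joint stands for the part that bears it (a point fixed in the world has none). Each returns a list of dicts, best first, with "score" (0 to 1); they miss things now and then, are a little off and sometimes report something else, mostly with a low value. They report only what shows in the picture. A call takes as long as a camera call.
- finder.boxes_of(camera, name): "rect" ([left, top, right, bottom] in pixels, round what is visible of it).
The state is a dict: "t": time; "joint_positions": joint angles; "dq": joint speeds; "effort": joint torques, N m; "ee_pos": TCP position; "tool_rot": TCP orientation; "wrist_force": force on the tool from outside, world axes, zero at the start; "moment": the same for the moment, N m; "width": finger opening in m.
Only numpy, scipy, OpenCV 4.12 (cv2) and the standard library are available. Lean on these libraries where they do the work, as an engineer would, in place of code of your own. Each camera call takes 0.05 s, during which the arm holds its last target.

## Working session

There is one attempt and no reset: what is moved stays moved. The work goes in short steps, Python scripts to look and compute and a tool call to move; the robot and the scene stay as the last step left them, time stands still between calls to the robot, and variables do not carry over. Pictures are saved under pics/ and viewed, and the job is handed in when it is done.

Besides the shell and the picture viewer there is one more tool, called after "Request:" in YAML: its name, and indented under it one key for each argument. send_rows: Moves the arm, as the interface text tells. Its arguments: {"type":"object","properties":{"motion":{"type":"array"},"grip_force":{"type":"number"}},"required":["motion"]}

```bash
ls; mkdir -p pics
python3 - <<'E'
from cell import r, vision, finder
import cv2, json
s=r.state(); print({k:s[k] for k in ("t","ee_pos","tool_rot","wrist_force","width")}, r.grip_point_offset)
for c in ("side","top"):
    im=vision.camera(c); cv2.imwrite(f"pics/{c}0.png",im)
    print(c,vision.calibration(c))
    for n in ("die_brass","rack","press"):
        print(n,[(round(d["score"],2),[round(v) for v in d["rect"]]) for d in finder.boxes_of(c,n)[:3]])
E
```

```text
pics
{'t': 0.0, 'ee_pos': array([0.22954989, 0.47188658, 0.23818159]), 'tool_rot': array([-2.56773854e-04,  2.24496551e-01,  9.74474689e-01, -5.59217360e-04]), 'wrist_force': array([-0.12515876, -0.03364327, -0.21737987]), 'width': 0.08797015931115754} 0.0187
side {'vertical_fov': 49.02931728782255, 'cx': 256.1613970832796, 'cy': 187.64054005027737, 'camera_from_world': array([[ 0.99885598, -0.04673115, -0.01014574, -0.58169626],
       [-0.03895   , -0.6719751 , -0.73954875,  0.08477571],
       [ 0.02774228,  0.73909787, -0.67302652,  0.92651992],
       [ 0.        ,  0.        ,  0.        ,  1.        ]])}
die_brass [(0.94, [250, 264, 275, 300]), (0.54, [161, 227, 196, 259])]
rack []
press [(0.91, [214, 24, 301, 223])]
top {'vertical_fov': 47.666332043510735, 'cx': 251.4115060878911, 'cy': 192.21480868839686, 'camera_from_world': array([[-0.00182026, -0.99986669, -0.01622646,  0.01929851],
       [-0.99306651,  0.00371466, -0.1174951 ,  0.57430486],
       [ 0.11753971,  0.01590008, -0.99294089,  0.76283226],
       [ 0.        ,  0.        ,  0.        ,  1.        ]])}
die_brass [(0.87, [363, 177, 393, 201])]
rack [(0.65, [346, 156, 427, 305])]
press [(0.62, [2, 73, 271, 238]), (0.2, [377, 215, 406, 242])]
```

View pics/side0.png

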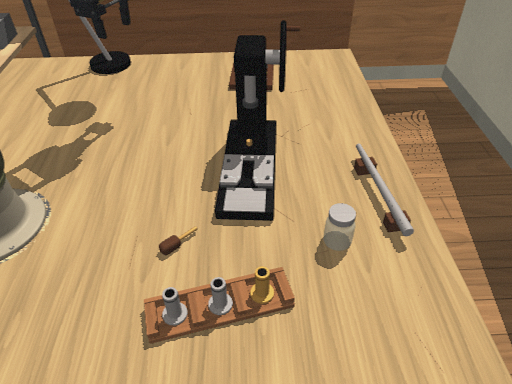

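View pics/top0.png

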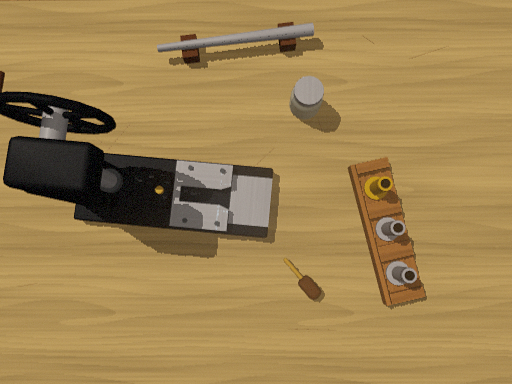

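Run:
```python
import cv2
t=cv2.imread("pics/top0.png"); s=cv2.imread("pics/side0.png")
def crop(im,x0,y0,x1,y1,f,n):
    c=cv2.resize(im[y0:y1,x0:x1],None,fx=f,fy=f,interpolation=cv2.INTER_CUBIC); cv2.imwrite(f"pics/{n}.png",c)
crop(t,160,145,280,245,6,"t_press"); crop(t,340,150,430,220,8,"t_die")
crop(s,210,110,290,225,5,"s_press"); crop(s,230,255,310,315,8,"s_die")
```

```text
(no output)
```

View pics/t_press.png

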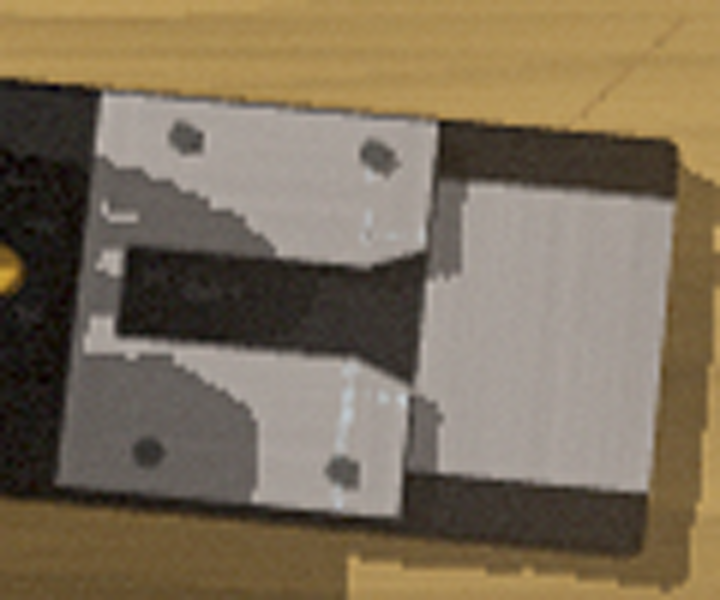

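View pics/t_die.png

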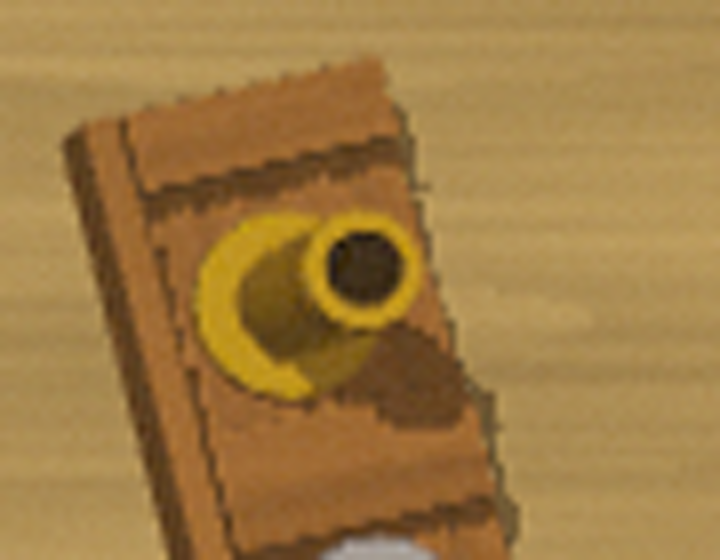

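View pics/s_press.png

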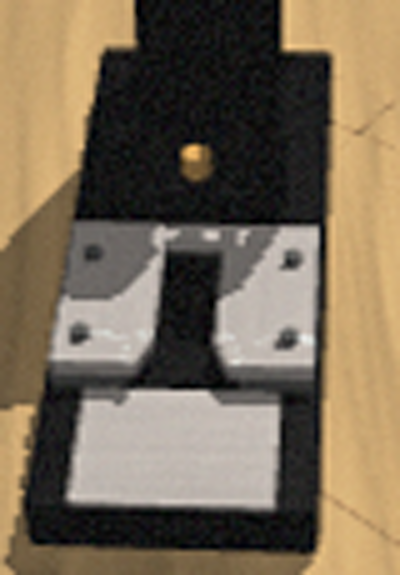

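View pics/s_die.png

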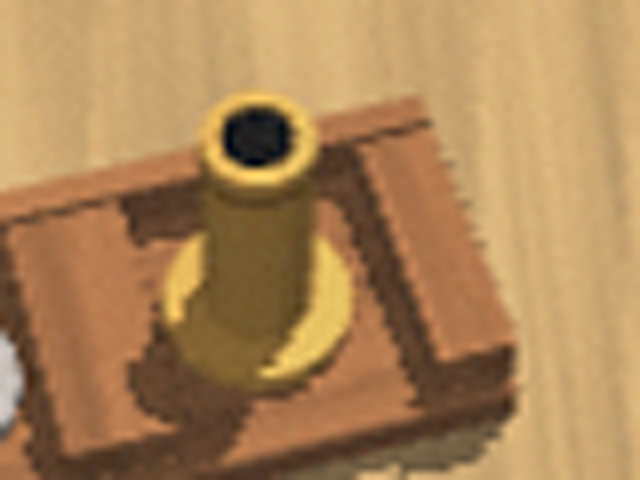

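```bash
cat > h.py <<'E'
import numpy as np
from cell import vision
from scipy.optimize import least_squares
def K(c):
    k=vision.calibration(c); f=192/np.tan(np.radians(k["vertical_fov"]/2)); return f,k["cx"],k["cy"],np.array(k["camera_from_world"])
def proj(c,P):
    f,cx,cy,T=K(c); q=T[:3,:3]@np.asarray(P)+T[:3,3]; return np.array([cx+f*q[0]/q[2],cy+f*q[1]/q[2]])
def ray(c,px,z):
    f,cx,cy,T=K(c); R=T[:3,:3]; o=-R.T@T[:3,3]; d=R.T@np.array([(px[0]-cx)/f,(px[1]-cy)/f,1]); return o+d*(z-o[2])/d[2]
def un(u,o,f): return np.array([(u[0]+.5)/f-.5+o[0],(u[1]+.5)/f-.5+o[1]])
E
python3 - <<'E'
from h import *
np.set_printoptions(precision=4,suppress=True)
td=lambda u:un(u,(340,150),8); sd=lambda u:un(u,(230,255),8)
print("rim top",ray("top",td((363,268)),.078),"side",ray("side",sd((261,139)),.078))
print("flange top",ray("top",td((290,306)),.018), "side",ray("side",sd((257,300)),.018))
tp=lambda u:un(u,(160,145),6); sp=lambda u:un(u,(210,110),5)
T=[((102,92),57,-60),((438,122),-46,-60),((402,517),-46,60),((58,485),57,60),((125,248),45,-14.5),((118,335),45,14.5),((428,253),-46,-20),((410,383),-46,20)]
S=[((72,222),57,60),((320,225),57,-60),((316,372),-46,-60),((50,362),-46,60)]
S=[((71,222),57,60),((321,225),57,-60),((315,373),-46,-60),((50,362),-46,60)]
obs=[("top",tp(u),x,y) for u,x,y in T]+[("side",sp(u),x,y) for u,x,y in S]
def f(p,obs=obs):
    a=p[2];o=[]
    for c,u,x,y in obs:
        x,y=x/1e3,y/1e3
        o+=list(proj(c,[p[0]+np.cos(a)*x-np.sin(a)*y,p[1]+np.sin(a)*x+np.cos(a)*y,.0465])-u)
    return o
for nm,ob in (("both",obs),("top",obs[:8]),("side",obs[8:])):
    s=least_squares(f,[.5,.1,1.57],args=(ob,)); print(nm,s.x); print(np.round(s.fun.reshape(-1,2),2).tolist())
for c,u,x,y in obs: print(c,x,y,ray(c,u,.0465))
E
```

```text
rim top [ 0.5842 -0.2137  0.078 ] side [ 0.5837 -0.2121  0.078 ]
flange top [ 0.5836 -0.214   0.018 ] side [ 0.5827 -0.2128  0.018 ]
both [0.5675 0.1029 1.4776]
[[-0.02, 0.14], [0.1, 0.05], [-0.36, 0.14], [-0.12, 0.24], [-0.08, -0.68], [-0.68, 0.69], [-0.36, -0.07], [0.48, 0.24], [0.75, 0.74], [-0.24, 1.15], [0.23, -0.31], [0.33, 0.65]]
top [0.5676 0.1026 1.4784]
[[0.09, 0.06], [0.2, -0.07], [-0.2, 0.02], [0.04, 0.17], [0.04, -0.75], [-0.55, 0.61], [-0.24, -0.18], [0.62, 0.12]]
side [0.5669 0.1048 1.4747]
[[0.6, 0.24], [-0.47, 0.73], [-0.15, -0.81], [0.04, 0.06]]
top 57 -60 [0.6328 0.154  0.0465]
top -46 -60 [0.623  0.0517 0.0465]
top -46 60 [0.5037 0.062  0.0465]
top 57 60 [0.5135 0.165  0.0465]
top 45 -14.5 [0.5849 0.1462 0.0465]
top 45 14.5 [0.5585 0.1478 0.0465]
top -46 -20 [0.583  0.0546 0.0465]
top -46 20 [0.5437 0.0598 0.0465]
side 57 60 [0.5112 0.1683 0.0465]
side 57 -60 [0.6335 0.1586 0.0465]
side -46 -60 [0.6223 0.0505 0.0465]
side -46 60 [0.5027 0.0649 0.0465]
```

```bash
cat > g.py <<'E'
import sys, numpy as np
from cell import r
from scipy.spatial.transform import Rotation as Ro
P0=np.array([.5675,.103,0]);YAW=1.4775
def press(x,y,z): # press mm -> world m
    c,s=np.cos(YAW),np.sin(YAW); return np.array([P0[0]+(c*x-s*y)/1e3,P0[1]+(s*x+c*y)/1e3,z/1e3])
def go(P,ty=YAW-np.pi/2):
    s=r.state(); q=s["tool_rot"]; R=Ro.from_quat([q[1],q[2],q[3],q[0]]).as_matrix()
    d=R.T@(np.asarray(P)-s["ee_pos"]); a=np.arctan2(R[1,1],R[0,1])
    t=a-ty; t=(t+np.pi/2)%np.pi-np.pi/2   # turn about tool z (down)
    pc=np.array(s["ee_pos"])-P0; c,sn=np.cos(YAW),np.sin(YAW)
    print("t",round(s["t"],2),"TCP",np.round(s["ee_pos"],4),"press mm",np.round([1e3*(c*pc[0]+sn*pc[1]),1e3*(-sn*pc[0]+c*pc[1]),1e3*pc[2]],1),"tilt",np.round(R[:,2],4),"toolx",np.round(R[:2,0],3),"w",round(s["width"],4),"F",np.round(s["wrist_force"],2),"M",np.round(s["moment"],2))
    print("shift cm",np.round(d*100,2),"turn",round(t,4),"q",np.round(s["joint_positions"],2))
E
python3 - <<'E'
from g import *
go([.36,.12,.24]); print(press(-46,0,30),press(-80,0,30))
from h import *
print("jar",ray("top",(308,90),.085))
E
```

```text
t 0.4 TCP [0.2297 0.4721 0.2386] press mm [336.  370.7 238.6] tilt [-1.e-04 -1.e-04 -1.e+00] toolx [-0.899  0.437] w 0.088 F [0.12 0.62 0.56] M [-0.04 -0.03 -0.  ]
shift cm [-27.12 -25.96  -0.13] turn 1.2113 q [ 0.89  0.31  1.5   0.    1.33 -0.22]
[0.56321459 0.05720005 0.03      ] [0.56004712 0.02334792 0.03      ]
jar [ 0.7491481  -0.08307704  0.085     ]
```

Request:
send_rows:
  motion: [6,-27.1,-26,0,1.21,6,-27.1,-26,0,1.21,6,-27.1,-26,0,1.21,6,-27.1,-26,0,1.21,6,-27.1,-26,0,1.21]
  grip_force: 20

```text
t: 0.9
ee_pos: [0.3163, 0.2358, 0.2388]
tool_rot: [0.0, 0.568, 0.823, 0.0]
wrist_force: [1.1, 0.0, 0.2]
width: 0.0597
```

Run:
```python
from g import *
go([.5838,-.2131,.16])
```

```text
t 0.9 TCP [0.3163 0.2358 0.2388] press mm [108.8 262.4 238.8] tilt [ 7.e-04  2.e-04 -1.e+00] toolx [-0.355  0.935] w 0.0597 F [1.11 0.02 0.18] M [-0.01  0.02  0.03]
shift cm [-51.45   9.09   7.89] turn 0.4557 q [ 0.34  0.02  1.85 -0.    1.27 -0.02]
```

Request:
send_rows:
  motion: [6,-51,9,5,0.45,6,-51,9,5,0.45,6,-51,9,5,0.45,6,-51,9,5,0.45,6,-51,9,5,0.45]

```text
t: 1.4
ee_pos: [0.4454, 0.0223, 0.2147]
tool_rot: [0.0, 0.736, 0.677, 0.0]
wrist_force: [1.7, 0.9, 1.2]
width: 0.0601
```

Run:
```python
from g import *
go([.5838,-.2131,.16])
```

```text
t 1.4 TCP [0.4454 0.0223 0.2147] press mm [-91.7 114.  214.7] tilt [ 6.e-04 -0.e+00 -1.e+00] toolx [0.083 0.997] w 0.0601 F [1.7  0.85 1.18] M [-0.02  0.   -0.01]
shift cm [-22.32  15.73   5.48] turn 0.0106 q [-0.21  0.16  1.76  0.    1.22 -0.13]
```

Request:
send_rows:
  motion: [6,-22.3,15.7,3,0.01,6,-22.3,15.7,3,0.01,6,-22.3,15.7,3,0.01,6,-22.3,15.7,5,0.01,6,-22.3,15.7,5,0.01]

```text
t: 1.9
ee_pos: [0.5699, -0.1893, 0.1716]
tool_rot: [0.0, 0.739, 0.674, 0.0]
wrist_force: [-0.8, 0.8, -0.4]
width: 0.0602
```

Request:
send_rows:
  motion: [6,0,0,0,0,6,0,0,0,0]

```text
t: 2.1
ee_pos: [0.569, -0.1877, 0.1712]
tool_rot: [-0.001, 0.739, 0.673, -0.0]
wrist_force: [0.2, -0.3, -0.6]
width: 0.06
```

Run:
```python
from g import *
from cell import vision
import cv2
go([.5838,-.2131,.036])
for c in("side","top"):cv2.imwrite(f"pics/{c}1.png",vision.camera(c))
go([.5838,-.2131,.036])
```

```text
t 2.1 TCP [ 0.569  -0.1877  0.1712] press mm [-289.3  -28.5  171.2] tilt [-1.4e-03  9.0e-04 -1.0e+00] toolx [0.093 0.996] w 0.06 F [ 0.22 -0.25 -0.58] M [-0.02  0.05  0.03]
shift cm [-2.41  1.73 13.52] turn 0.0002 q [-0.51  0.53  1.36  0.    1.26 -0.42]
t 2.2 TCP [ 0.569  -0.1864  0.1727] press mm [-288.   -28.5  172.7] tilt [ 5.e-04 -1.e-04 -1.e+00] toolx [0.091 0.996] w 0.0605 F [-0.47  0.13  0.01] M [-0.06  0.01 -0.04]
shift cm [-2.52  1.71 13.67] turn 0.0021 q [-0.51  0.53  1.36  0.    1.26 -0.42]
```

View pics/side1.png

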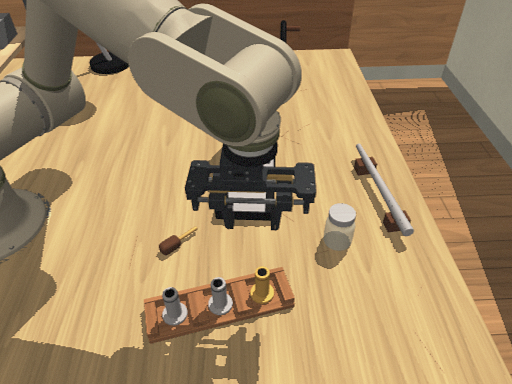

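Request:
send_rows:
  motion: [6,-2.45,1.72,5,0,6,-2.45,1.72,7,0,6,-2.45,1.72,7,0,6,-2.45,1.72,7,0]

```text
t: 2.6
ee_pos: [0.5843, -0.2124, 0.1037]
tool_rot: [0.001, 0.739, 0.674, 0.0]
wrist_force: [0.3, -0.2, 0.2]
width: 0.0603
```

Run:
```python
from g import *
from cell import vision
import cv2
for c in("side","top"):
    cv2.imwrite(f"pics/{c}2.png",vision.camera(c))
    go([.5838,-.2131,.036])
s=cv2.imread("pics/side2.png")[200:330,180:340]; cv2.imwrite("pics/s2c.png",cv2.resize(s,None,fx=4,fy=4,interpolation=2))
s=cv2.imread("pics/top2.png")[120:260,310:470]; cv2.imwrite("pics/t2c.png",cv2.resize(s,None,fx=4,fy=4,interpolation=2))
```

```text
t 2.65 TCP [ 0.5847 -0.2127  0.1045] press mm [-312.7  -46.5  104.5] tilt [ 0.0026 -0.0015 -1.    ] toolx [0.091 0.996] w 0.0602 F [-0.33  0.3   0.45] M [-0.04  0.07  0.01]
shift cm [-0.04 -0.1   6.84] turn 0.0023 q [-0.54  0.65  1.35  0.    1.14 -0.45]
t 2.7 TCP [ 0.5848 -0.2128  0.1046] press mm [-312.9  -46.6  104.6] tilt [ 0.0031 -0.0018 -1.    ] toolx [0.091 0.996] w 0.0598 F [-0.38  0.43 -0.43] M [-0.04  0.06 -0.01]
shift cm [-0.02 -0.12  6.86] turn 0.0023 q [-0.54  0.65  1.35  0.    1.14 -0.45]
```

View pics/s2c.png

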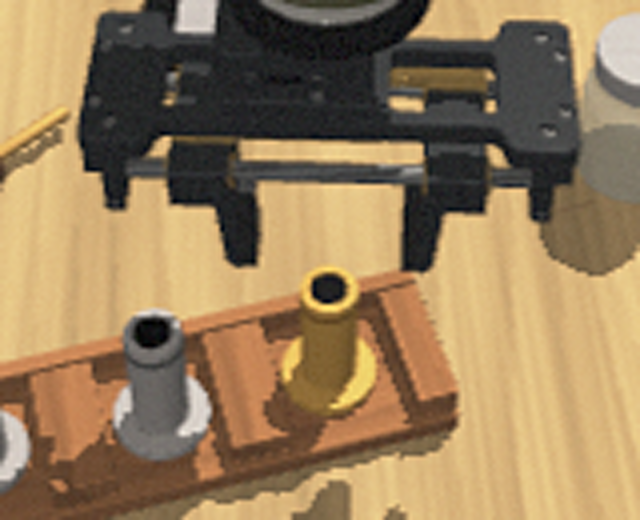

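View pics/t2c.png

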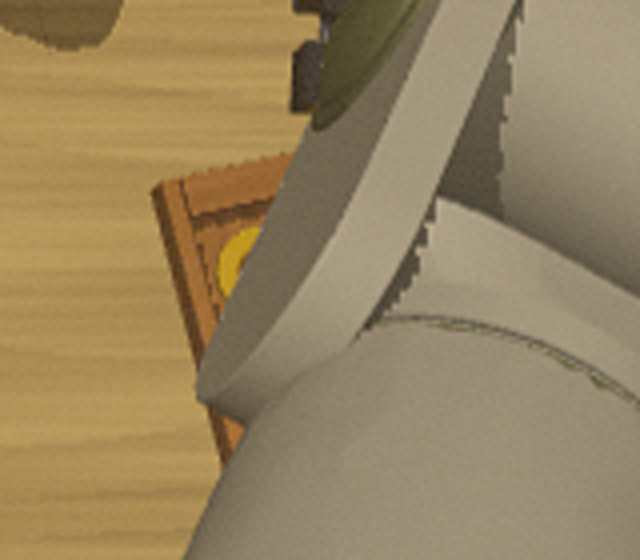

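Request:
send_rows:
  motion: [6,-0.03,-0.1,2,0,6,-0.03,-0.1,4,0,6,-0.03,-0.1,6,0,6,-0.03,-0.1,6.8,0,6,-0.03,-0.1,6.8,0]

```text
t: 3.2
ee_pos: [0.5831, -0.2132, 0.0345]
tool_rot: [0.0, 0.739, 0.674, 0.0]
wrist_force: [0.1, 0.3, 1.0]
width: 0.0601
```

Run:
```python
from g import *
from cell import vision
import cv2
for c in("side","side"):
    cv2.imwrite(f"pics/{c}3.png",vision.camera(c))
    go([.5838,-.2131,.036])
s=cv2.imread("pics/side3.png")[200:330,180:340]; cv2.imwrite("pics/s3c.png",cv2.resize(s,None,fx=4,fy=4,interpolation=2))
```

```text
t 3.25 TCP [ 0.5835 -0.2135  0.0353] press mm [-313.6  -45.4   35.3] tilt [ 1.2e-03 -7.0e-04 -1.0e+00] toolx [0.092 0.996] w 0.0598 F [0.13 0.63 0.56] M [-0.05  0.05  0.01]
shift cm [ 0.04  0.03 -0.07] turn 0.0016 q [-0.54  0.73  1.4  -0.    1.01 -0.45]
t 3.3 TCP [ 0.5837 -0.2137  0.0357] press mm [-313.8  -45.6   35.7] tilt [ 0.0019 -0.0012 -1.    ] toolx [0.092 0.996] w 0.0599 F [-0.25 -0.06  0.61] M [-0.04  0.02  0.02]
shift cm [ 0.06  0.01 -0.03] turn 0.0016 q [-0.54  0.73  1.4  -0.    1.01 -0.45]
```

View pics/s3c.png

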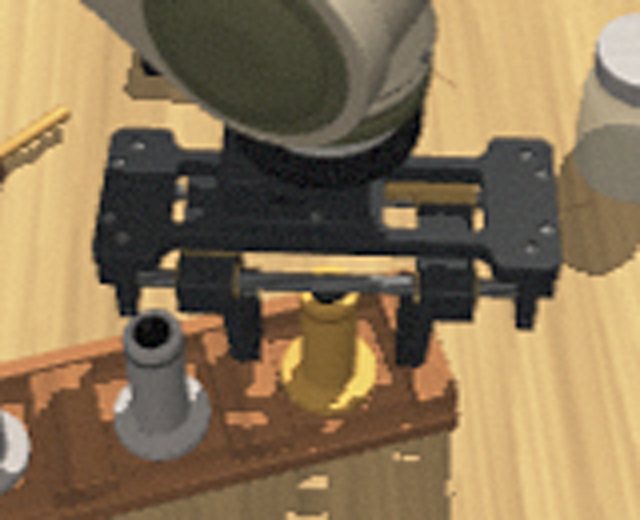

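Request:
send_rows:
  motion: [2.4,0,0,0,0,2.4,0,0,0,0,2.4,0,0,0,0,2.4,0,0,0,0,2.4,0,0,0,0]
  grip_force: 20

```text
t: 3.8
ee_pos: [0.5831, -0.2135, 0.0342]
tool_rot: [0.0, 0.739, 0.674, 0.0]
wrist_force: [-0.4, -0.3, 0.5]
width: 0.025
```

Request:
send_rows:
  motion: [2.2,0,0,0,0,2.2,0,0,0,0]

```text
t: 4.0
ee_pos: [0.5831, -0.2135, 0.0342]
tool_rot: [0.0, 0.739, 0.674, 0.0]
wrist_force: [-0.1, 0.4, 1.9]
width: 0.0253
```

Request:
send_rows:
  motion: [2.2,0,0,-2,0,2.2,0,0,-4,0,2.2,0,0,-6,0,2.2,0,0,-8,0,2.2,0,0,-8,0]

```text
t: 4.5
ee_pos: [0.5839, -0.2139, 0.1162]
tool_rot: [0.002, 0.739, 0.674, 0.001]
wrist_force: [0.3, -0.1, -3.4]
width: 0.0253
```

Run:
```python
from g import *
from cell import vision
import cv2
for c in("top","side"):
    cv2.imwrite(f"pics/{c}4.png",vision.camera(c))
    go(press(-80,0,100))
s=cv2.imread("pics/side4.png")[180:330,180:340]; cv2.imwrite("pics/s4c.png",cv2.resize(s,None,fx=4,fy=4,interpolation=2))
```

```text
t 4.55 TCP [ 0.5832 -0.2135  0.1143] press mm [-313.7  -45.1  114.3] tilt [ 1.e-03 -6.e-04 -1.e+00] toolx [0.092 0.996] w 0.0257 F [ 0.   -0.61 -2.92] M [-0.06  0.11 -0.01]
shift cm [23.38 -4.48  1.41] turn 0.0013 q [-0.54  0.63  1.34 -0.    1.16 -0.45]
t 4.6 TCP [ 0.5827 -0.2132  0.1131] press mm [-313.5  -44.6  113.1] tilt [-1.e-03  6.e-04 -1.e+00] toolx [0.092 0.996] w 0.0257 F [ 0.53  0.57 -2.14] M [-0.11  0.07 -0.03]
shift cm [23.35 -4.43  1.33] turn 0.0013 q [-0.54  0.64  1.34 -0.    1.16 -0.45]
```

View pics/s4c.png

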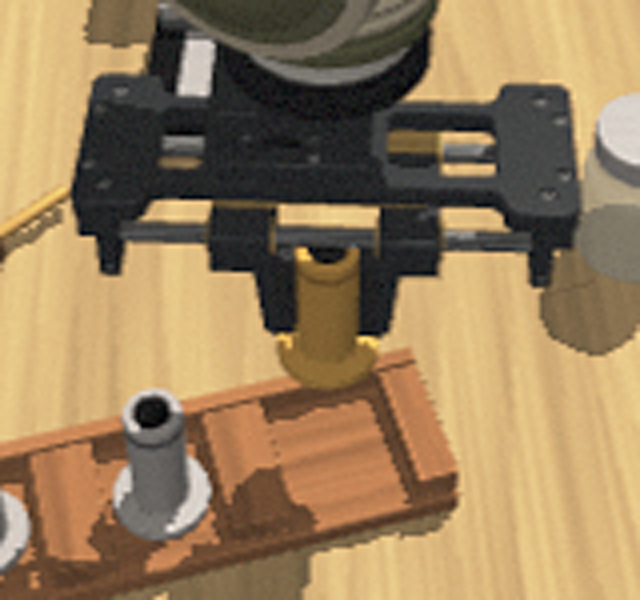

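Request:
send_rows:
  motion: [2.2,5,-1,0,0,2.2,10,-2,0,0,2.2,15,-3,0,0,2.2,19.5,-4,0,0,2.2,22.8,-4.45,0,0]

```text
t: 5.1
ee_pos: [0.558, 0.0206, 0.1125]
tool_rot: [-0.001, 0.738, 0.674, -0.001]
wrist_force: [1.0, -0.5, -1.9]
width: 0.0256
```

Request:
send_rows:
  motion: [2.2,0,0,2,0,2.2,0,0,4,0,2.2,0,0,4,0]

```text
t: 5.4
ee_pos: [0.5575, 0.0183, 0.0705]
tool_rot: [-0.003, 0.739, 0.674, -0.002]
wrist_force: [0.4, -0.8, -3.2]
width: 0.0253
```

Run:
```python
from g import *
from cell import vision
import cv2
for c in("side","top"):
    cv2.imwrite(f"pics/{c}5.png",vision.camera(c))
    go(press(-85,0,60))
s=cv2.imread("pics/side5.png")[110:240,190:310]; cv2.imwrite("pics/s5c.png",cv2.resize(s,None,fx=4.6,fy=4.6,interpolation=2))
s=cv2.imread("pics/top5.png")[130:250,150:300]; cv2.imwrite("pics/t5c.png",cv2.resize(s,None,fx=4,fy=4,interpolation=2))
```

```text
t 5.45 TCP [0.5585 0.0179 0.0722] press mm [-85.6   1.   72.2] tilt [-4.2e-03  7.0e-04 -1.0e+00] toolx [0.092 0.996] w 0.0253 F [-0.09  0.11 -1.89] M [-0.07  0.03 -0.03]
shift cm [0.06 0.11 1.22] turn 0.0014 q [-0.18  0.57  1.58 -0.    0.99 -0.09]
t 5.5 TCP [0.5593 0.0176 0.0735] press mm [-85.8   0.2  73.5] tilt [-1.7e-03  3.0e-04 -1.0e+00] toolx [0.092 0.996] w 0.0257 F [ 0.76  0.4  -2.42] M [-0.09  0.01  0.04]
shift cm [0.08 0.02 1.35] turn 0.0011 q [-0.18  0.57  1.58 -0.    0.99 -0.09]
```

View pics/s5c.png

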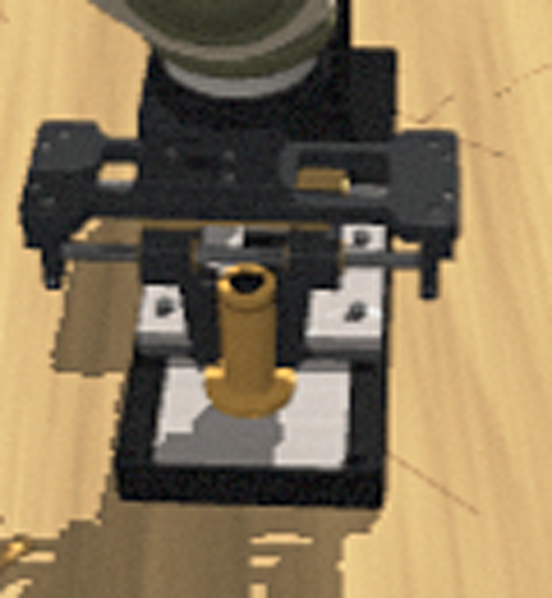

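View pics/t5c.png

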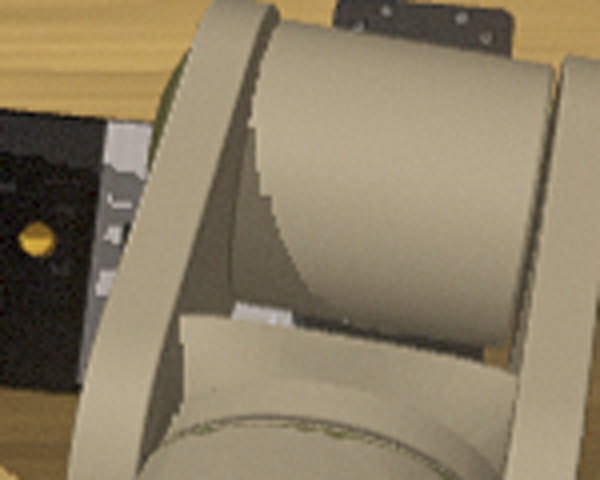

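Run:
```python
import cv2
s=cv2.imread("pics/side0.png")[148:193,215:280]; cv2.imwrite("pics/s0x12.png",cv2.resize(s,None,fx=12,fy=12,interpolation=2))
s=cv2.imread("pics/side5.png")[160:210,215:275]; cv2.imwrite("pics/s5x12.png",cv2.resize(s,None,fx=12,fy=12,interpolation=2))
```

```text
(no output)
```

View pics/s0x12.png

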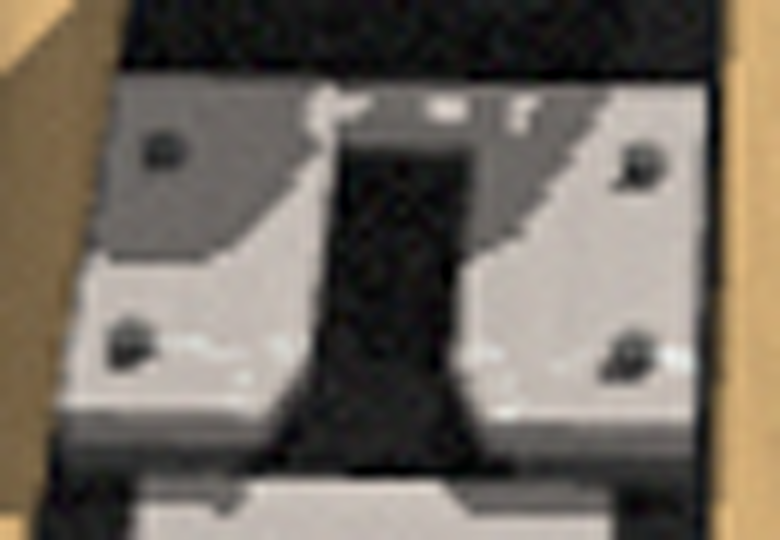

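View pics/s5x12.png

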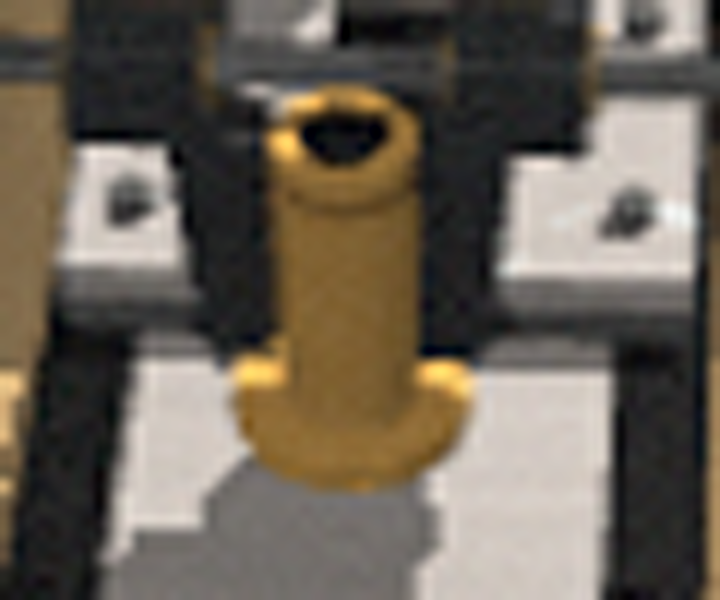

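Run:
```python
from h import *
np.set_printoptions(precision=4,suppress=True)
sp=lambda u:un(u,(215,148),12)
S=[((118,75),57,60),((708,85),57,-60),((695,420),-46,-60),((63,412),-46,60),((343,148),45,14.5),((470,150),45,-14.5),((270,415),-46,20),((488,419),-46,-20)]
T=[((102,92),57,-60),((438,122),-46,-60),((402,517),-46,60),((58,485),57,60),((125,248),45,-14.5),((118,335),45,14.5),((428,253),-46,-20),((410,383),-46,20)]
tp=lambda u:un(u,(160,145),6)
def f(p,obs):
    a=p[2];o=[]
    for c,u,x,y in obs:
        x,y=x/1e3,y/1e3
        o+=list(proj(c,[p[0]+np.cos(a)*x-np.sin(a)*y,p[1]+np.sin(a)*x+np.cos(a)*y,.0465])-u)
    return o
os_=[("side",sp(u),x,y) for u,x,y in S]; ot=[("top",tp(u),x,y) for u,x,y in T]
def pf(p,P):
    d=P[:2]-p[:2];c,s=np.cos(p[2]),np.sin(p[2]);return np.array([c*d[0]+s*d[1],-s*d[0]+c*d[1]])*1e3
for nm,ob in(("side",os_),("both",os_+ot)):
    p=least_squares(f,[.567,.103,1.4775],args=(ob,)); print(nm,p.x,np.round(p.fun.reshape(-1,2),2).tolist()); p=p.x
    for u in ((391-0,250),((313+458)/2,345)): print("  slot mid",pf(p,ray("side",sp(u),.0465)))
    sd=lambda u:un(u,(215,160),12)
    zb=.0725-.0228
    print("  rim",pf(p,ray("side",sd((345,136)),zb+.066)),"barrel low",pf(p,ray("side",sd((349,350)),zb+.02)),"flange",pf(p,ray("side",sd((354.5,405)),zb+.006)))
    print("  TCP",pf(p,np.array([.559,.0178])), "rackdie", )
```

```text
side [0.567  0.1043 1.4795] [[-0.05, 0.62], [-0.26, 0.73], [0.17, 0.89], [-0.01, 0.39], [-0.62, -2.07], [0.73, -2.0], [0.29, 0.53], [-0.26, 0.58]]
  slot mid [5.2962 0.8537]
  slot mid [-23.2556   0.1863]
  rim [-86.3192   1.6169] barrel low [-91.1362   1.991 ] flange [-90.5722   1.4538]
  TCP [-86.9096   0.0976] rackdie
both [0.5674 0.103  1.4786] [[0.13, 0.94], [-0.04, 1.08], [0.36, 1.3], [0.13, 0.76], [-0.44, -1.73], [0.93, -1.65], [0.45, 0.91], [-0.08, 0.98], [-0.11, 0.2], [0.01, 0.05], [-0.38, 0.15], [-0.14, 0.31], [-0.15, -0.62], [-0.73, 0.75], [-0.43, -0.06], [0.44, 0.24]]
  slot mid [6.6154 1.3695]
  slot mid [-21.9357   0.6767]
  rim [-85.0007   2.0511] barrel low [-89.818   2.421] flange [-89.2535   1.8842]
  TCP [-85.5896   0.5313] rackdie
```

Request:
send_rows:
  motion: [2.2,0,0.1,0.8,0,2.2,0,0.1,1.4,0,2.2,0,0.1,1.4,0]

```text
t: 5.8
ee_pos: [0.5603, 0.0175, 0.0593]
tool_rot: [-0.001, 0.739, 0.674, -0.0]
wrist_force: [0.7, -0.1, -2.4]
width: 0.0254
```

Request:
send_rows:
  motion: [2.2,0,0,0.1,0,2.2,0,0,0.1,0]

```text
t: 6.0
ee_pos: [0.5607, 0.0175, 0.0592]
tool_rot: [0.0, 0.739, 0.674, 0.0]
wrist_force: [-0.1, -0.8, -2.4]
width: 0.0257
```

Request:
send_rows:
  motion: [2.2,0,0,0.1,0,2.2,0,0,0.1,0]

```text
t: 6.2
ee_pos: [0.5607, 0.0176, 0.0581]
tool_rot: [0.0, 0.739, 0.674, 0.0]
wrist_force: [-0.0, -0.2, -1.1]
width: 0.0252
```

Request:
send_rows:
  motion: [2.2,0,0,0.15,0,2.2,0,0,0.15,0]

```text
t: 6.4
ee_pos: [0.5606, 0.0176, 0.0564]
tool_rot: [-0.0, 0.739, 0.674, -0.0]
wrist_force: [1.0, 0.5, -2.6]
width: 0.0255
```

Request:
send_rows:
  motion: [2.2,0,0,0.1,0,2.2,0,0,0.1,0]

```text
t: 6.6
ee_pos: [0.5606, 0.0176, 0.0554]
tool_rot: [-0.0, 0.739, 0.674, -0.0]
wrist_force: [-0.7, 0.0, -2.5]
width: 0.0254
```

Request:
send_rows:
  motion: [2.2,0,0,0.1,0,2.2,0,0,0.1,0]

```text
t: 6.8
ee_pos: [0.5606, 0.0176, 0.0544]
tool_rot: [-0.0, 0.739, 0.674, -0.0]
wrist_force: [-0.5, -0.4, -2.9]
width: 0.0254
```

Request:
send_rows:
  motion: [2.2,0,0,0.1,0,2.2,0,0,0.1,0]

```text
t: 7.0
ee_pos: [0.5606, 0.0176, 0.0534]
tool_rot: [-0.0, 0.739, 0.674, -0.0]
wrist_force: [0.2, -0.1, -2.6]
width: 0.0255
```

Request:
send_rows:
  motion: [2.2,0,0,0.05,0,2.2,0,0,0.05,0]

```text
t: 7.2
ee_pos: [0.5606, 0.0176, 0.053]
tool_rot: [-0.0, 0.739, 0.674, -0.0]
wrist_force: [-0.3, 0.3, -1.7]
width: 0.0255
```

Request:
send_rows:
  motion: [2.2,0,0,0.05,0,2.2,0,0,0.05,0]

```text
t: 7.4
ee_pos: [0.5606, 0.0176, 0.0525]
tool_rot: [-0.0, 0.739, 0.674, -0.0]
wrist_force: [-1.0, 0.6, -1.7]
width: 0.0255
```

Request:
send_rows:
  motion: [2.2,0,0,0.05,0,2.2,0,0,0.05,0]

```text
t: 7.6
ee_pos: [0.5607, 0.0176, 0.0522]
tool_rot: [0.0, 0.739, 0.674, 0.0]
wrist_force: [-1.2, 0.2, -0.4]
width: 0.0255
```

Request:
send_rows:
  motion: [2.2,0,0,0.03,0,2.2,0,0,0.03,0]

```text
t: 7.8
ee_pos: [0.5607, 0.0176, 0.0522]
tool_rot: [0.0, 0.739, 0.674, 0.0]
wrist_force: [-3.0, -0.3, 4.7]
width: 0.0257
```

Request:
send_rows:
  motion: [2.2,0,0,-0.13,0,2.2,0,0,-0.13,0,2.2,1,0,-0.13,0,2.2,1.6,0,-0.13,0,2.2,1.6,0,-0.13,0]

```text
t: 8.3
ee_pos: [0.5621, 0.0346, 0.0529]
tool_rot: [-0.0, 0.738, 0.674, -0.0]
wrist_force: [-0.8, 0.2, -3.0]
width: 0.0259
```

Request:
send_rows:
  motion: [2.2,0,0,0,0]

```text
t: 8.4
ee_pos: [0.5621, 0.0338, 0.053]
tool_rot: [-0.0, 0.739, 0.674, -0.0]
wrist_force: [0.3, 0.6, -1.8]
width: 0.025
```

Run:
```python
from g import *
from cell import vision
import cv2
cv2.imwrite("pics/side6.png",vision.camera("side"))
go(press(-60,0,53))
s=cv2.imread("pics/side6.png")[155:205,215:280]; cv2.imwrite("pics/s6x12.png",cv2.resize(s,None,fx=12,fy=12,interpolation=2))
```

```text
t 8.45 TCP [0.5621 0.0336 0.053 ] press mm [-69.6  -1.1  53. ] tilt [-1.e-04 -0.e+00 -1.e+00] toolx [0.092 0.996] w 0.0256 F [ 0.26  0.84 -2.08] M [-0.05  0.05 -0.04]
shift cm [ 0.96 -0.11 -0.  ] turn 0.0016 q [-0.15  0.6   1.58 -0.    0.95 -0.06]
```

View pics/s6x12.png

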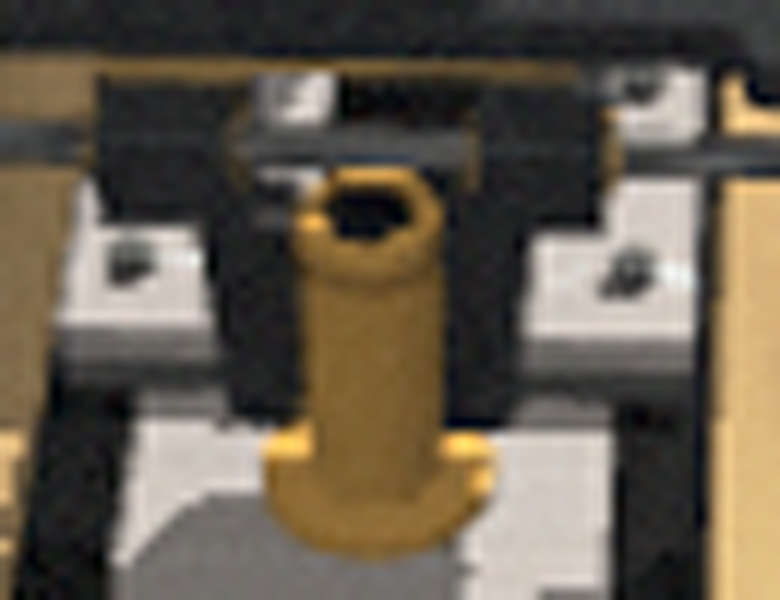

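Run:
```python
from h import *
np.set_printoptions(precision=2,suppress=True)
p=[.567,.1043,1.4795]
def pf(P):
    d=P[:2]-np.array(p[:2]);c,s=np.cos(p[2]),np.sin(p[2]);return np.array([c*d[0]+s*d[1],-s*d[0]+c*d[1]])*1e3
a=lambda u:un(u,(215,155),12); b=lambda u:un(u,(215,148),12)
zb=.0308
print("rim",pf(ray("side",a((371,212)),zb+.066)),"low",pf(ray("side",a((373,420)),zb+.02)),"flange",pf(ray("side",a((380,470)),zb+.006)))
print("TCP",pf(np.array([.5621,.0336])))
# slot laterals at z top
for l,r in (((343,148),(470,150)),((330,220),(463,220)),((313,345),(456,345)),((270,415),(488,419))):
    L,R=pf(ray("side",b(l),.0465)),pf(ray("side",b(r),.0465)); print(L,R,(L+R)/2)
for l,r in (((63,412),(695,420)),((90,260),(703,260))):
    L,R=pf(ray("side",b(l),.0465)),pf(ray("side",b(r),.0465)); print("plate",L,R,(L+R)/2)
# bed edges from t: white pad bed z=.030
for l,r in (((133,400+84),(612,400+84)),):
    L,R=pf(ray("side",b(l),.030)),pf(ray("side",b(r),.030)); print("pad",L,R,(L+R)/2)
# expected pixels for die at press y=0 at this x
for y in (-1,0,1):
    c,s=np.cos(p[2]),np.sin(p[2]);x=-71
    w=lambda z:[p[0]+(c*x-s*y)/1e3,p[1]+(s*x+c*y)/1e3,z]
    print(y,[((proj("side",w(z))-np.array([215,155])+.5)*12-.5) for z in (zb+.066,zb+.02,zb+.006)])
```

```text
rim [-68.12  -1.26] low [-73.07  -0.69] flange [-71.57  -1.52]
TCP [-70.85  -1.57]
[37.06 12.43] [ 37.23 -13.13] [37.15 -0.35]
[14.21 13.46] [ 15.06 -12.83] [14.64  0.32]
[-23.67  14.11] [-22.77 -13.37] [-23.22   0.37]
[-44.19  20.79] [-43.96 -20.51] [-44.07   0.14]
plate [-44.63  60.1 ] [-42.95 -59.59] [-43.79   0.25]
plate [ 0.37 59.67] [  4.25 -60.4 ] [ 2.31 -0.37]
pad [-46.36  47.58] [-43.3  -44.01] [-44.83   1.79]
-1 [array([368.53, 222.39]), array([375.4 , 412.47]), array([377.41, 467.84])]
0 [array([362.94, 222.27]), array([370.  , 412.35]), array([372.06, 467.72])]
1 [array([357.35, 222.15]), array([364.59, 412.22]), array([366.7 , 467.59])]
```

Request:
send_rows:
  motion: [2.2,0.3,-0.13,0,0,2.2,0.8,-0.13,0,0,2.2,1.3,-0.13,0,0,2.2,1.5,-0.13,0,0,2.2,1.5,-0.13,0,0]

```text
t: 8.95
ee_pos: [0.5622, 0.0489, 0.0531]
tool_rot: [0.0, 0.739, 0.674, 0.0]
wrist_force: [0.2, 0.1, -2.4]
width: 0.0256
```

Run:
```python
from g import *
from cell import vision
import cv2
cv2.imwrite("pics/side7.png",vision.camera("side"))
go(press(-40,0,53))
s=cv2.imread("pics/side7.png")[145:195,215:280]; cv2.imwrite("pics/s7x12.png",cv2.resize(s,None,fx=12,fy=12,interpolation=2))
```

```text
t 9.0 TCP [0.5622 0.0487 0.0531] press mm [-54.5   0.2  53.1] tilt [-0. -0. -1.] toolx [0.091 0.996] w 0.0253 F [ 0.49  0.4  -2.98] M [0.   0.06 0.02]
shift cm [1.45 0.02 0.01] turn 0.0017 q [-0.12  0.61  1.58 -0.    0.96 -0.03]
```

View pics/s7x12.png

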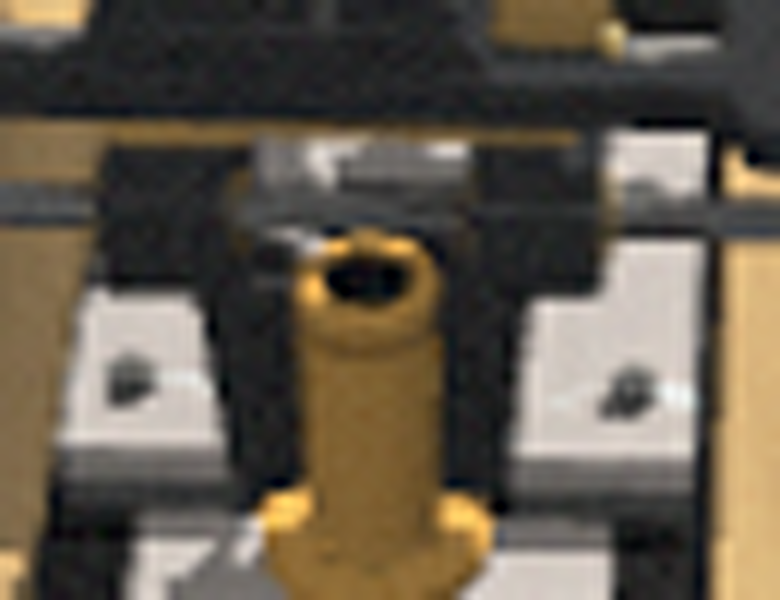

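Request:
send_rows:
  motion: [2.2,0.3,0,0,0,2.2,0.6,0,0,0,2.2,0.9,0,0,0,2.2,1.2,0,0,0,2.2,1.2,0,0,0]

```text
t: 9.5
ee_pos: [0.5633, 0.0609, 0.0531]
tool_rot: [-0.0, 0.739, 0.674, 0.0]
wrist_force: [-0.4, 1.3, -2.0]
width: 0.0261
```

Request:
send_rows:
  motion: [2.2,0.3,0,0,0,2.2,0.6,0,0,0,2.2,0.8,0,0,0,2.2,0.8,0,0,0]

```text
t: 9.9
ee_pos: [0.564, 0.0688, 0.0531]
tool_rot: [-0.0, 0.739, 0.674, 0.0]
wrist_force: [0.1, -0.6, -2.4]
width: 0.0252
```

Request:
send_rows:
  motion: [2.2,0.2,0,0,0,2.2,0.4,0,0,0,2.2,0.6,0,0,0,2.2,0.6,0,0,0]

```text
t: 10.3
ee_pos: [0.5646, 0.0747, 0.0531]
tool_rot: [-0.0, 0.739, 0.674, 0.0]
wrist_force: [0.1, 0.0, -2.9]
width: 0.0253
```

Request:
send_rows:
  motion: [2.2,0.2,0,0,0,2.2,0.4,0,0,0,2.2,0.6,0,0,0,2.2,0.6,0,0,0]

```text
t: 10.7
ee_pos: [0.5651, 0.0807, 0.0531]
tool_rot: [-0.0, 0.739, 0.674, 0.0]
wrist_force: [-0.1, -0.4, -2.0]
width: 0.0256
```

Run:
```python
from g import *
from cell import vision
import cv2
cv2.imwrite("pics/side8.png",vision.camera("side"))
go(press(-10,0,53))
s=cv2.imread("pics/side8.png")[130:190,215:280]; cv2.imwrite("pics/s8x12.png",cv2.resize(s,None,fx=10,fy=10,interpolation=2))
```

```text
t 10.75 TCP [0.5651 0.0806 0.0531] press mm [-22.6   0.3  53.1] tilt [-0. -0. -1.] toolx [0.092 0.996] w 0.0255 F [-0.7   1.39 -3.46] M [-0.06  0.06 -0.04]
shift cm [1.26 0.03 0.01] turn 0.0015 q [-0.06  0.62  1.56 -0.    0.97  0.03]
```

View pics/s8x12.png

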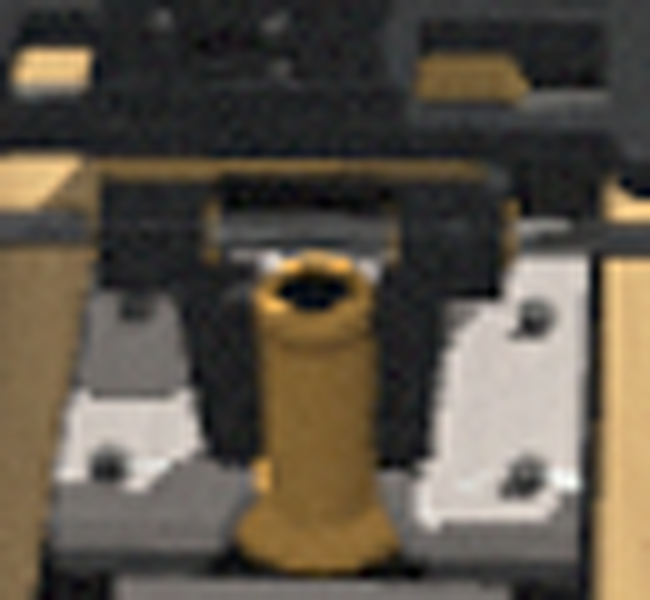

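Request:
send_rows:
  motion: [2.2,0.2,0,0,0,2.2,0.4,0,0,0,2.2,0.6,0,0,0,2.2,0.8,0,0,0,2.2,0.8,0,0,0]
  grip_force: 10

```text
t: 11.25
ee_pos: [0.5659, 0.0887, 0.0531]
tool_rot: [-0.0, 0.739, 0.674, 0.0]
wrist_force: [-0.3, 1.4, -1.9]
width: 0.0251
```

Request:
send_rows:
  motion: [2.2,0.1,0,0,0,2.2,0.2,0,0,0,2.2,0.3,0,0,0,2.2,0.4,0,0,0,2.2,0.4,0,0,0]

```text
t: 11.75
ee_pos: [0.5662, 0.0925, 0.0531]
tool_rot: [-0.0, 0.739, 0.674, 0.0]
wrist_force: [0.1, 0.4, -1.8]
width: 0.0255
```

Request:
send_rows:
  motion: [2.2,0.05,0,0,0,2.2,0.1,0,0,0,2.2,0.15,0,0,0,2.2,0.2,0,0,0,2.2,0.2,0,0,0]

```text
t: 12.25
ee_pos: [0.5664, 0.0944, 0.0531]
tool_rot: [-0.0, 0.739, 0.674, -0.0]
wrist_force: [-0.5, 1.2, -2.0]
width: 0.0258
```

Run:
```python
from g import *
go(press(0,0,53))
```

```text
t 12.25 TCP [0.5664 0.0944 0.0531] press mm [-8.6  0.3 53.1] tilt [-0. -0. -1.] toolx [0.092 0.996] w 0.0258 F [-0.47  1.21 -1.99] M [-0.01  0.06  0.05]
shift cm [0.86 0.03 0.01] turn 0.0014 q [-0.04  0.62  1.55 -0.    0.97  0.05]
```

Request:
send_rows:
  motion: [2.2,0.04,0,0,0,2.2,0.08,0,0,0,2.2,0.08,0,0,0]

```text
t: 12.55
ee_pos: [0.5665, 0.0952, 0.0531]
tool_rot: [-0.0, 0.739, 0.674, 0.0]
wrist_force: [-0.4, -0.6, -2.6]
width: 0.0258
```

Request:
send_rows:
  motion: [2.2,0.04,0,0,0,2.2,0.08,0,0,0,2.2,0.08,0,0,0]

```text
t: 12.85
ee_pos: [0.5666, 0.096, 0.0531]
tool_rot: [-0.0, 0.739, 0.674, -0.0]
wrist_force: [-0.4, -0.1, -2.6]
width: 0.0254
```

Request:
send_rows:
  motion: [2.2,0.04,0,0,0,2.2,0.08,0,0,0,2.2,0.08,0,0,0]

```text
t: 13.15
ee_pos: [0.5666, 0.0968, 0.0531]
tool_rot: [-0.0, 0.739, 0.674, -0.0]
wrist_force: [0.0, 0.5, -2.6]
width: 0.0257
```

Request:
send_rows:
  motion: [2.2,0.03,0,0,0,2.2,0.06,0,0,0,2.2,0.06,0,0,0]

```text
t: 13.45
ee_pos: [0.5667, 0.0974, 0.0531]
tool_rot: [0.0, 0.739, 0.674, 0.0]
wrist_force: [-0.2, -0.0, -3.1]
width: 0.0251
```

Edit , replacing
```

```
with
```

```

Request:
send_rows:
  motion: [2.2,0.03,0,0,0,2.2,0.06,0,0,0,2.2,0.06,0,0,0]

```text
t: 13.75
ee_pos: [0.5668, 0.098, 0.0531]
tool_rot: [0.0, 0.739, 0.674, 0.0]
wrist_force: [0.4, 0.1, -2.3]
width: 0.0254
```

Request:
send_rows:
  motion: [2.2,0.03,0,0,0,2.2,0.06,0,0,0,2.2,0.06,0,0,0]

```text
t: 14.05
ee_pos: [0.5668, 0.0986, 0.0531]
tool_rot: [0.0, 0.739, 0.674, 0.0]
wrist_force: [0.2, -0.0, -1.8]
width: 0.0257
```

Request:
send_rows:
  motion: [2.2,0.03,0,0,0,2.2,0.06,0,0,0,2.2,0.06,0,0,0]

```text
t: 14.35
ee_pos: [0.5669, 0.0992, 0.0531]
tool_rot: [0.0, 0.739, 0.674, 0.0]
wrist_force: [-0.4, -0.3, -1.6]
width: 0.0256
```

Request:
send_rows:
  motion: [2.2,0.03,0,0,0,2.2,0.06,0,0,0,2.2,0.06,0,0,0]

```text
t: 14.65
ee_pos: [0.5669, 0.0998, 0.0531]
tool_rot: [0.0, 0.739, 0.674, -0.0]
wrist_force: [-0.4, -1.0, -2.9]
width: 0.0257
```

Request:
send_rows:
  motion: [2.2,0.02,0,0,0,2.2,0.04,0,0,0,2.2,0.04,0,0,0]

```text
t: 14.95
ee_pos: [0.567, 0.1002, 0.0531]
tool_rot: [0.0, 0.739, 0.674, 0.0]
wrist_force: [0.4, -0.2, -3.2]
width: 0.0259
```

Request:
send_rows:
  motion: [2.2,0.03,0,0,0,2.2,0.06,0,0,0,2.2,0.06,0,0,0]

```text
t: 15.25
ee_pos: [0.567, 0.1008, 0.0531]
tool_rot: [0.0, 0.739, 0.674, 0.0]
wrist_force: [0.3, -0.1, -2.7]
width: 0.0256
```

Request:
send_rows:
  motion: [2.2,0.03,0,0,0,2.2,0.06,0,0,0,2.2,0.06,0,0,0]

```text
t: 15.55
ee_pos: [0.5671, 0.1014, 0.0531]
tool_rot: [-0.0, 0.739, 0.674, 0.0]
wrist_force: [-0.9, 0.0, -2.2]
width: 0.0255
```

Request:
send_rows:
  motion: [2.2,0.03,0,0,0,2.2,0.06,0,0,0,2.2,0.06,0,0,0]

```text
t: 15.85
ee_pos: [0.5671, 0.102, 0.0531]
tool_rot: [0.0, 0.739, 0.674, 0.0]
wrist_force: [-0.1, -0.2, -3.0]
width: 0.0259
```

Request:
send_rows:
  motion: [2.2,0.03,0,0,0,2.2,0.06,0,0,0,2.2,0.06,0,0,0]

```text
t: 16.15
ee_pos: [0.5672, 0.1026, 0.0531]
tool_rot: [0.0, 0.739, 0.674, 0.0]
wrist_force: [0.1, -0.5, -2.7]
width: 0.0255
```

Request:
send_rows:
  motion: [2.2,0.03,0,0,0,2.2,0.06,0,0,0,2.2,0.06,0,0,0]

```text
t: 16.45
ee_pos: [0.5672, 0.1032, 0.0531]
tool_rot: [-0.0, 0.739, 0.674, -0.0]
wrist_force: [0.8, 0.4, -3.1]
width: 0.0256
```

Request:
send_rows:
  motion: [2.2,0.03,0,0,0,2.2,0.06,0,0,0,2.2,0.06,0,0,0]

```text
t: 16.75
ee_pos: [0.5673, 0.1038, 0.0531]
tool_rot: [0.0, 0.739, 0.674, -0.0]
wrist_force: [-0.3, -0.9, -2.5]
width: 0.0257
```

Request:
send_rows:
  motion: [2.2,0.03,0,0,0,2.2,0.06,0,0,0,2.2,0.06,0,0,0]

```text
t: 17.05
ee_pos: [0.5673, 0.1044, 0.0531]
tool_rot: [0.0, 0.739, 0.674, -0.0]
wrist_force: [1.1, -0.1, -2.7]
width: 0.0255
```

Request:
send_rows:
  motion: [2.2,0.03,0,0,0,2.2,0.06,0,0,0,2.2,0.06,0,0,0]

```text
t: 17.35
ee_pos: [0.5674, 0.1049, 0.0531]
tool_rot: [0.0, 0.739, 0.674, 0.0]
wrist_force: [-0.6, 0.7, -2.8]
width: 0.0259
```

Request:
send_rows:
  motion: [2.2,0.03,0,0,0,2.2,0.06,0,0,0,2.2,0.06,0,0,0]

```text
t: 17.65
ee_pos: [0.5674, 0.1055, 0.053]
tool_rot: [-0.0, 0.739, 0.674, -0.0]
wrist_force: [-0.2, -0.6, -3.1]
width: 0.0258
```

Request:
send_rows:
  motion: [2.2,0.03,0,0,0,2.2,0.06,0,0,0,2.2,0.06,0,0,0]

```text
t: 17.95
ee_pos: [0.5675, 0.1061, 0.0531]
tool_rot: [-0.0, 0.739, 0.674, -0.0]
wrist_force: [0.3, 0.4, -1.5]
width: 0.0255
```

Request:
send_rows:
  motion: [2.2,0.03,0,0,0,2.2,0.06,0,0,0,2.2,0.06,0,0,0]

```text
t: 18.25
ee_pos: [0.5676, 0.1067, 0.0531]
tool_rot: [-0.0, 0.739, 0.674, -0.0]
wrist_force: [-0.2, 0.8, -2.9]
width: 0.0255
```

Request:
send_rows:
  motion: [2.2,0.03,0,0,0,2.2,0.06,0,0,0,2.2,0.06,0,0,0]

```text
t: 18.55
ee_pos: [0.5676, 0.1073, 0.0531]
tool_rot: [0.0, 0.739, 0.674, 0.0]
wrist_force: [-0.1, -0.4, -1.6]
width: 0.0257
```

Request:
send_rows:
  motion: [2.2,0.03,0,0,0,2.2,0.06,0,0,0,2.2,0.06,0,0,0]

```text
t: 18.85
ee_pos: [0.5677, 0.1079, 0.0531]
tool_rot: [0.0, 0.739, 0.674, -0.0]
wrist_force: [-0.2, 0.1, -2.3]
width: 0.0257
```

Request:
send_rows:
  motion: [2.2,0.03,0,0,0,2.2,0.06,0,0,0,2.2,0.06,0,0,0]

```text
t: 19.15
ee_pos: [0.5677, 0.1085, 0.0531]
tool_rot: [0.0, 0.739, 0.674, -0.0]
wrist_force: [0.5, -0.3, -1.3]
width: 0.0257
```

Request:
send_rows:
  motion: [2.2,0.03,0,0,0,2.2,0.06,0,0,0,2.2,0.06,0,0,0]

```text
t: 19.45
ee_pos: [0.5678, 0.1091, 0.0531]
tool_rot: [-0.0, 0.739, 0.674, 0.0]
wrist_force: [0.2, -0.9, -3.0]
width: 0.0258
```

Request:
send_rows:
  motion: [2.2,0.03,0,0,0,2.2,0.06,0,0,0,2.2,0.06,0,0,0]

```text
t: 19.75
ee_pos: [0.5679, 0.1097, 0.0531]
tool_rot: [0.0, 0.739, 0.674, 0.0]
wrist_force: [-0.0, -0.5, -2.9]
width: 0.0255
```

Request:
send_rows:
  motion: [2.2,0.03,0,0,0,2.2,0.06,0,0,0,2.2,0.06,0,0,0]

```text
t: 20.05
ee_pos: [0.5679, 0.1103, 0.0531]
tool_rot: [0.0, 0.739, 0.674, 0.0]
wrist_force: [0.3, 0.2, -2.9]
width: 0.0254
```

Request:
send_rows:
  motion: [2.2,0.03,0,0,0,2.2,0.06,0,0,0,2.2,0.06,0,0,0]

```text
t: 20.35
ee_pos: [0.5679, 0.1109, 0.0531]
tool_rot: [0.0, 0.739, 0.674, -0.0]
wrist_force: [0.6, -0.2, -1.8]
width: 0.0257
```

Request:
send_rows:
  motion: [2.2,0.03,0,0,0,2.2,0.06,0,0,0,2.2,0.06,0,0,0]

```text
t: 20.65
ee_pos: [0.568, 0.1115, 0.0531]
tool_rot: [-0.0, 0.739, 0.674, 0.0]
wrist_force: [0.4, 0.7, -3.4]
width: 0.0255
```

Request:
send_rows:
  motion: [2.2,0.03,0,0,0,2.2,0.06,0,0,0,2.2,0.06,0,0,0]

```text
t: 20.95
ee_pos: [0.5681, 0.1121, 0.0531]
tool_rot: [0.0, 0.739, 0.674, 0.0]
wrist_force: [0.1, -0.6, -1.5]
width: 0.0259
```

Request:
send_rows:
  motion: [2.2,0.03,0,0,0,2.2,0.06,0,0,0,2.2,0.06,0,0,0]

```text
t: 21.25
ee_pos: [0.5681, 0.1127, 0.053]
tool_rot: [-0.0, 0.739, 0.674, -0.0]
wrist_force: [-0.4, -0.5, -2.1]
width: 0.0258
```

Run:
```python
from g import *
from cell import vision
import cv2
cv2.imwrite("pics/side9.png",vision.camera("side"))
go(press(10,0,53))
s=cv2.imread("pics/side9.png")[125:190,215:280]; cv2.imwrite("pics/s9.png",cv2.resize(s,None,fx=9,fy=9,interpolation=2))
```

```text
t 21.3 TCP [0.5681 0.1127 0.0531] press mm [ 9.7  0.3 53.1] tilt [ 0.  0. -1.] toolx [0.092 0.996] w 0.0255 F [-0.17  0.75 -3.25] M [-0.04  0.02 -0.01]
shift cm [0.03 0.03 0.01] turn 0.0013 q [-0.01  0.63  1.53  0.    0.98  0.09]
```

View pics/s9.png

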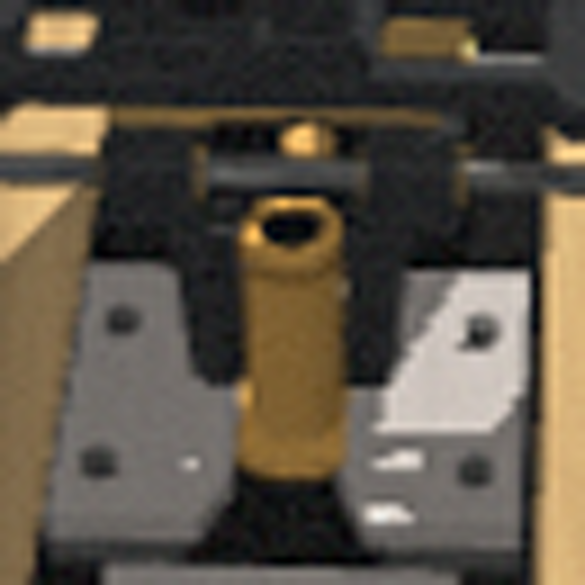

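Request:
send_rows:
  motion: [2.2,0.03,0,0,0,2.2,0.06,0,0,0,2.2,0.06,0,0,0]

```text
t: 21.6
ee_pos: [0.5682, 0.1133, 0.0531]
tool_rot: [-0.0, 0.739, 0.674, -0.0]
wrist_force: [-0.1, 1.5, -2.1]
width: 0.0257
```

Request:
send_rows:
  motion: [2.2,0.03,0,0,0,2.2,0.06,0,0,0,2.2,0.06,0,0,0]

```text
t: 21.9
ee_pos: [0.5682, 0.1138, 0.0531]
tool_rot: [0.0, 0.739, 0.674, -0.0]
wrist_force: [-0.1, -0.3, -1.8]
width: 0.0255
```

Request:
send_rows:
  motion: [2.2,0.03,0,0,0,2.2,0.06,0,0,0,2.2,0.06,0,0,0]

```text
t: 22.2
ee_pos: [0.5683, 0.1141, 0.0531]
tool_rot: [0.0, 0.739, 0.674, -0.0]
wrist_force: [0.0, -3.4, -2.4]
width: 0.0256
```

Request:
send_rows:
  motion: [2.2,0,0,0,0,2.2,0,0,0,0]

```text
t: 22.4
ee_pos: [0.5683, 0.1142, 0.0531]
tool_rot: [0.0, 0.739, 0.674, -0.0]
wrist_force: [-1.1, -5.1, -0.4]
width: 0.026
```

Request:
send_rows:
  motion: [2.2,0.02,0,0,0,2.2,0.02,0,0,0]

```text
t: 22.6
ee_pos: [0.5683, 0.1144, 0.0532]
tool_rot: [0.0, 0.739, 0.674, -0.0]
wrist_force: [-1.4, -5.2, -0.4]
width: 0.0258
```

Request:
send_rows:
  motion: [2.2,-0.02,0,0.04,0,2.2,-0.02,0,0.08,0,2.2,-0.02,0,0.1,0,2.2,-0.02,0,0.1,0]

```text
t: 23.0
ee_pos: [0.5685, 0.1143, 0.0524]
tool_rot: [0.0, 0.739, 0.674, 0.0]
wrist_force: [-1.3, -4.1, 0.6]
width: 0.0254
```

Run:
```python
from g import *
from cell import vision
import cv2
cv2.imwrite("pics/side10.png",vision.camera("side"))
go(press(11,0,53))
s=cv2.imread("pics/side10.png")[125:190,215:280]; cv2.imwrite("pics/s10.png",cv2.resize(s,None,fx=9,fy=9,interpolation=2))
```

```text
t 23.05 TCP [0.5685 0.1143 0.0524] press mm [11.3  0.1 52.4] tilt [ 5.e-04 -3.e-04 -1.e+00] toolx [0.092 0.996] w 0.0255 F [-0.94 -5.03  0.61] M [-0.94  0.27 -0.01]
shift cm [-0.03  0.01 -0.06] turn 0.0013 q [-0.    0.63  1.53 -0.    0.98  0.09]
```

View pics/s10.png

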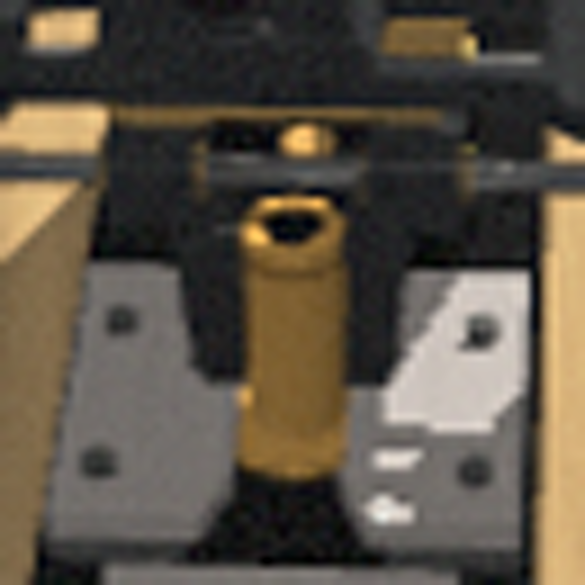

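Request:
send_rows:
  motion: [2.8,0,0,0,0,3.2,0,0,0,0,4,0,0,0,0,5,0,0,0,0,5,0,0,0,0]

```text
t: 23.55
ee_pos: [0.5683, 0.1146, 0.0521]
tool_rot: [-0.0, 0.739, 0.674, 0.0]
wrist_force: [0.0, -0.2, -0.2]
width: 0.0499
```

Run:
```python
from g import *
from cell import vision
import cv2
cv2.imwrite("pics/side11.png",vision.camera("side"))
go(press(11,0,53))
s=cv2.imread("pics/side11.png")[125:190,215:280]; cv2.imwrite("pics/s11.png",cv2.resize(s,None,fx=9,fy=9,interpolation=2))
```

```text
t 23.6 TCP [0.5683 0.1146 0.0521] press mm [11.6  0.3 52.1] tilt [ 1.e-04  1.e-04 -1.e+00] toolx [0.092 0.996] w 0.0499 F [-0.7   0.16 -0.14] M [-0.1   0.04 -0.02]
shift cm [-0.06  0.03 -0.09] turn 0.0013 q [-0.    0.63  1.53  0.    0.98  0.09]
```

View pics/s11.png

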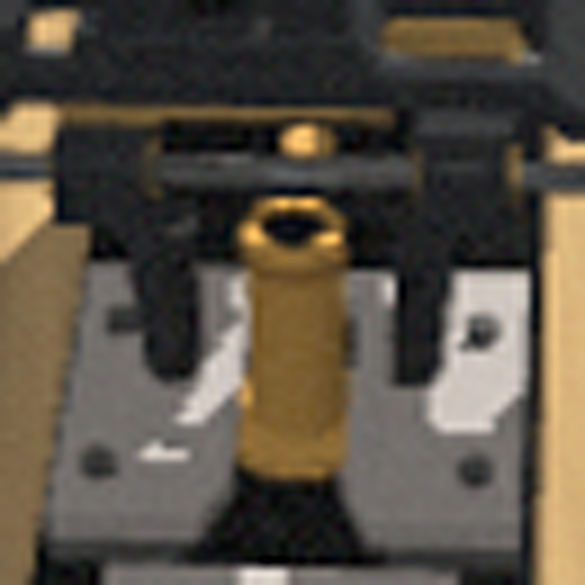

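Request:
send_rows:
  motion: [2.2,0,0,0,0,2.2,0,0,0,0,2.2,0,0,0,0,2.2,0,0,0,0,2.2,0,0,0,0]
  grip_force: 5

```text
t: 24.1
ee_pos: [0.5683, 0.1145, 0.0521]
tool_rot: [0.0, 0.739, 0.674, 0.0]
wrist_force: [0.5, -0.2, -0.4]
width: 0.0256
```

Request:
send_rows:
  motion: [2.2,0.01,0,0,0,2.2,0.02,0,0,0,2.2,0.02,0,0,0]

```text
t: 24.4
ee_pos: [0.5683, 0.1145, 0.0521]
tool_rot: [0.0, 0.739, 0.674, -0.0]
wrist_force: [-0.3, -2.5, 0.1]
width: 0.0259
```

Request:
send_rows:
  motion: [2.8,0,0,0,0,3.4,0,0,0,0,4.5,0,0,0,0,6,0,0,0,0,6,0,0,0,0]

```text
t: 24.9
ee_pos: [0.5683, 0.1147, 0.052]
tool_rot: [-0.0, 0.739, 0.674, -0.0]
wrist_force: [0.5, -1.1, 0.3]
width: 0.0555
```

Request:
send_rows:
  motion: [6,0,0,-1,0,6,0,0,-3,0,6,0,0,-6,0,6,0,0,-9,0,6,0,0,-9,0]

```text
t: 25.4
ee_pos: [0.5701, 0.1148, 0.1468]
tool_rot: [0.003, 0.739, 0.674, 0.003]
wrist_force: [0.2, 1.0, 0.0]
width: 0.06
```

Request:
send_rows:
  motion: [6,-4,0,-3,0,6,-8,0,-5,0,6,-12,0,-5,0,6,-15,-5,-5,0,6,-15,-10,-5,0]

```text
t: 25.9
ee_pos: [0.461, -0.0278, 0.1914]
tool_rot: [-0.0, 0.74, 0.673, -0.0]
wrist_force: [0.4, -0.5, 0.4]
width: 0.0597
```

Request:
send_rows:
  motion: [6,-4,-4,0,0,6,-8,-8,0,0,6,-8,-12,0,0,6,-8,-12,0,0]

```text
t: 26.3
ee_pos: [0.3313, -0.0939, 0.1916]
tool_rot: [-0.001, 0.74, 0.673, -0.0]
wrist_force: [-0.0, 0.1, 0.6]
width: 0.0599
```

Run:
```python
from g import *
from cell import vision
import cv2
for c in ("side","top"): cv2.imwrite(f"pics/{c}12.png",vision.camera(c))
go(press(11,0,53))
s=cv2.imread("pics/side12.png"); cv2.imwrite("pics/s12.png",cv2.resize(s[125:190,215:280],None,fx=9,fy=9,interpolation=2))
```

```text
t 26.4 TCP [ 0.3353 -0.0945  0.1925] press mm [-218.3  212.8  192.5] tilt [ 1.3e-03 -8.0e-04 -1.0e+00] toolx [0.094 0.996] w 0.0599 F [0.35 0.74 0.55] M [-0.09  0.06 -0.02]
shift cm [22.95 21.26 13.96] turn -0.0004 q [-0.62 -0.04  2.04  0.    1.14 -0.52]
```

View pics/side12.png

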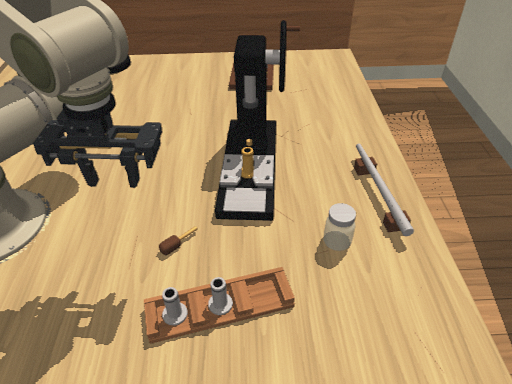

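View pics/s12.png

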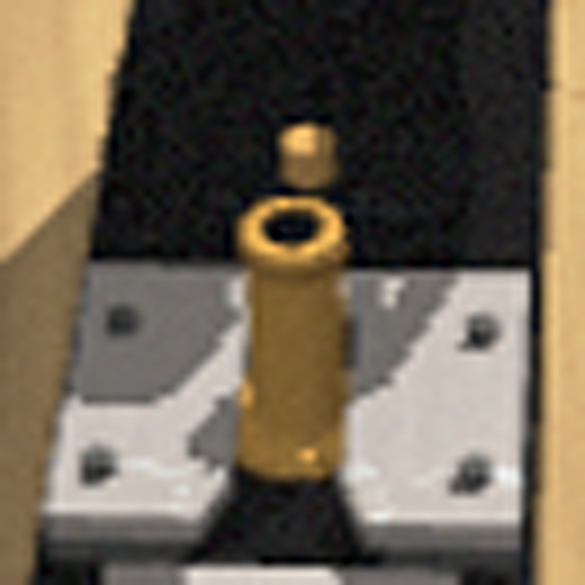

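View pics/top12.png

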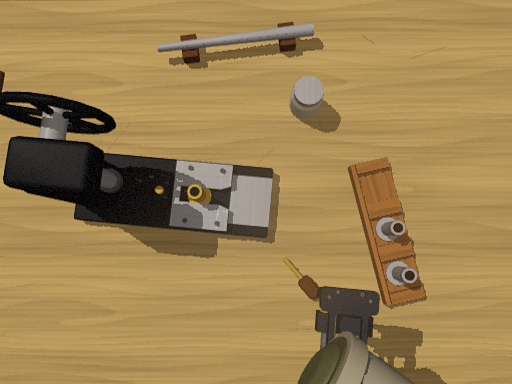

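Request:
send_rows:
  motion: [6,0,0,0,0,6,0,0,0,0,6,0,0,0,0]

```text
t: 26.7
ee_pos: [0.3359, -0.0941, 0.1919]
tool_rot: [-0.0, 0.738, 0.674, -0.0]
wrist_force: [1.1, 0.5, 0.2]
width: 0.06
```

Run:
```python
from cell import r
s=r.state(); print(s["t"],s["dq"]); print(r.close_job())
```

```text
26.7 [-0.00349448 -0.00412258  0.00747031  0.0005631   0.00122376 -0.00181538]
the job is handed in; nothing more can be done
None
```

The brass die now stands upright in the press slot with its flange under the plate and against the stop pin, and I handed the job in at 26.7 s.

- **Finding the pin:** I lifted the die from its bay, lowered it until it just touched the press bed, and slid it in about 1 mm clear of the bed. Over the last 15 mm or so I went in steps of 0.8 mm or less. The pin showed up with the die's axis at about press x = +11 mm, within the stated range of 0 to +18 mm. The highest contact force read was about 5 N, well under the 14 N that would shift the pin.
- **Checking the seat:** After letting go I gripped again at 5 N and nudged the die forward 0.2 mm. It resisted at once with about 2.5 N and did not move, so it was still against the pin. I then released it and backed the arm away.
- **Final pictures:** In both cameras the die is upright in the slot. The steel dies, the jar and the pusher look to be where they started, judged by eye. The arm was about 19 cm above the bench, touching nothing.
- **Not confirmed:** The pin itself cannot be seen, so the claim that it did not move rests only on the low forces. Before the die went in, the two cameras and the arm's own reading disagreed on its sideways position by 1 to 1.5 mm. I corrected for that before it reached the slot and felt no side contact on the way in.

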